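Stack planed boards on stickers to dry flat

ROBOT

A 7-joint arm with a two-finger parallel gripper is mounted at the origin on the work surface. World frame = base frame: x ahead of the robot, y to its left, z up, the work surface at z = 0. Lengths are in m, angles in rad, forces in N, time in s.
With the tool pointing down it reaches from about 0.4 to 0.85 m from the base axis. Payload 10.4 kg.
Tool frame: the origin (TCP) lies between the finger pads; the fingertips stand 14 mm ahead of it and the grasp point (between the pads) lies 5 mm behind it (r.finger_overhang is the z of the fingertips in the tool frame, in m); z points along the fingers, y is the line along which they close (so a half turn about z gives the same grasp; the last joint's range is limited). The gripper opens to 87 mm and grips with 3 to 60 N. Pads are 19 mm wide; open, the fingers measure 117 mm over their backs; the gripper's body (75 mm by 190 mm) begins 51 mm behind the grasp point.
Start: joints at [1.229, 0.332, -0.065, 1.46, 0.022, 1.35, -0.088], TCP at [0.196, -0.594, 0.208] pointing down, gripper open.
Joint ranges: [-2.6, 2.6], [-0.5, 2.12], [-1.47, 1.34], [0.16, 2.42], [-1.27, 4.41], [0.06, 2.06], [-2.6, 2.6]. Speed limits (rad/s): [2.22, 2.22, 2.79, 2.79, 3.14, 3.14, 3.14].

INTERFACE

Orientations are given as a unit quaternion [x, y, z, w].
In Python, from bench import r, optics gives the robot as it stands.
- The arm moves only by the shell command python3 -m pendant 'ROWS' [FORCE]. ROWS is JSON, a list of rows, each a list of 7 numbers: the closure, from -1 (fully open) to 1 (shut), then the shift along the tool's x, y, z scaled (see below), then the turn, a rotation vector about the tool's x, y, z scaled (see below). In form: [[grip, x, y, z, rx, ry, rz], ...]. A call has 1 to 8 rows; each row is the pose to reach, as a shift and turn from the pose commanded when the call began, along the tool's axes at that moment; what a row does not reach only later rows make up. The controller multiplies each number of a shift by 0.3 m and each number of a turn by 120 degrees. A row lasts 1/8 s, in which the tool goes at most 62.5 mm and 10.7 degrees, less where a joint would pass 70% of its speed; a pose out of reach is approached as far as the arm can. A call with a number of a shift or a turn outside -1 to 1 is refused whole. A call with a gripper value outside its range is refused whole. The fingers move at their own pace and stop on an object; FORCE is the grip in N (left out, the last holds). Time passes only in rows, so rows that repeat a pose let the fingers close. It gives the time, the measured TCP pose, the force, the opening and the grip force at its end, in the units of the state.
- r.read_state(): the state, without advancing time (a new reading comes with each control period).
- optics.camera(name): name is "side" or "top" or "wrist"; returns a dict with "pixels" (420x560x3 uint8, red, green, blue), "vfov" (degrees; the focal length in pixels is half the picture's height over the tangent of half this angle, whatever the lens; pixels are square), "cx", "cy" (the principal point, pixels), "D" ([k1, k2, p1, p2, k3] as OpenCV has them; the pictures are not rectified), "rvec" (rotation vector, rad) and "tvec" (3), from world to camera coordinates, as OpenCV has them. Camera axes: x right, y down, z forward; pixel columns grow to the right and rows downward; lengths in m; the calibration is good to about 2 mm. A picture is of the moment at which its call begins. There is no depth.
- r.close_job(): hands the job in; it is judged then, once.
The state is a dict: "time": time; "joint_positions": joint angles; "joint_vel": joint speeds; "joint_torque": joint torques, N m; "ee_pos": TCP position; "eef_rot": TCP orientation; "ft_force": force on the tool from outside, world axes, zero at the start; "torque": the same for the moment, N m; "width": finger opening in m; "grip_force": force on a finger pad.
Only numpy, scipy, OpenCV 4.12 (cv2) and the standard library are available. Lean on these libraries where they do the work, as an engineer would, in place of code of your own. Each camera call takes 0.05 s, during which the arm holds its last target. There are 200 camera calls.

TASK

Stack the two planed boards to dry flat: leaving the lower board where it lies, lay the two thick stickers crosswise on it, one centred on each pencil line, then set the upper board on them, knot side up, centred over the lower board and lined up with it. Then stand a weight on the upper board directly above each sticker, on the board's centreline: the round weight at the end with the knot, the square weight at the other end. Set the weights down gently rather than dropping them, and leave the thin lath, the glue bottle and the tape measure where they are.

Things in the scene. Friction and masses are not known exactly. Their poses are not given: they have to be found in the camera images.
- lower_board: Wider pale pine board, 240 x 90 x 22 mm, 0.26 kg, lying loose on the bench; it stays where it is and the stack is built on it. Two dark pencil lines cross its top at x = -70 and x = +70 mm, running along y. Origin: centre of its underside, x along its length, y across its width, z up.
- upper_board: Narrower pale pine board, 220 x 60 x 16 mm, 0.12 kg, lying flat on the bench at any yaw. A dark brown knot, 32 mm across, shows on its top face near one end: the +x end (at x = +78 mm). Origin: centre of its underside, x along its length, y across its width, z up.
- sticker_a: One of two identical thick spacer sticks (stickers) of darker wood, 84 x 20 x 16 mm (16 mm is the height), 0.02 kg; either may go on either line. Origin: centre of its underside, x along its length, y across its width, z up.
- sticker_b: The other thick sticker, identical to sticker_a. Origin: centre of its underside, x along its length, y across its width, z up.
- lath: Thin flat lath of the same wood, 110 x 40 x 6 mm: not a sticker, to be left alone. Origin: centre of its underside, x along its length, y across its width, z up.
- round_weight: Dark iron round weight, about 0.7 kg: base 56 mm in diameter and 32 mm high, with a grip post 28 mm in diameter from 34 mm to the top at 62 mm. Origin: centre of its underside, z up.
- square_weight: Bright steel block, 40 x 40 x 32 mm high, about 0.4 kg. Origin: centre of its underside, x and y square to its sides, z up.
- glue_bottle: White glue bottle with orange cap, 52 mm in diameter, 140 mm high, standing; leave alone. Origin: centre of its underside.
- tape_measure: Yellow tape measure, 62 x 36 x 56 mm high, standing; leave alone. Origin: centre of its underside.
Mind the look-alikes: they are no part of the job. What is meant by the round_weight is not purple or red, and is the larger of those in its own colour.

How it is judged:
By the outcome, as a careful person would: the job done as asked, in the order asked, and still so for the second after the job is handed in, with the robot touching nothing.
It also fails if it takes over 131 s, if anything falls off the work surface, if the arm or the gripper's body presses on something with over 40 N, if the wrist force passes 120 N, or if a joint passes its speed limit or range.

## Working session

There is one attempt and no reset: what is moved stays moved. The work goes in short steps, Python scripts to look and compute and a shell command to move; the robot and the scene stay as the last step left them, time stands still between calls to the robot, and variables do not carry over. Pictures are saved under pics/ and viewed, at most 14 in all, crops included, and the job is handed in when it is done.

```bash
ls; mkdir -p pics; python3 - <<'E'
from bench import r, optics
import cv2
for n in ("top","side"):
    c=optics.camera(n); cv2.imwrite(f"pics/{n}0.png",c["pixels"][:,:,::-1]); print(n,{k:c[k] for k in c if k!="pixels"})
s=r.read_state(); print(s)
E
```

```text
pics
top {'vfov': 50.322638179947475, 'cx': 278.1027435593377, 'cy': 212.56350768855324, 'D': array([-0.03851857,  0.        ,  0.        ,  0.        ,  0.        ]), 'rvec': array([ 2.15828997, -2.14913804,  0.08650648]), 'tvec': array([0.01236455, 0.56790546, 1.05945762])}
side {'vfov': 49.54531191950717, 'cx': 279.3438583387981, 'cy': 210.76998175120534, 'D': array([-0.10356988,  0.        ,  0.        ,  0.        ,  0.        ]), 'rvec': array([ 2.293342  , -0.16762952,  0.10326014]), 'tvec': array([-0.58450341,  0.07692745,  0.99811503])}
{'time': 0.1, 'joint_positions': array([ 1.22936728,  0.33281433, -0.06471287,  1.46082621,  0.02162126,
        1.34988481, -0.08851436]), 'joint_vel': array([ 0.00129346, -0.00045368, -0.00050508, -0.00499571,  0.00028393,
       -0.00013379, -0.00024649]), 'joint_torque': array([ 2.61481589e-03, -6.24550867e+01,  2.54450395e-02, -3.90716457e+01,
       -6.13144878e-02,  3.67199583e-02,  4.16887065e-05]), 'ee_pos': array([ 0.19579835, -0.59317488,  0.20764487]), 'eef_rot': array([ 9.87318533e-01,  1.58750534e-01, -1.32776233e-04, -6.03781856e-04]), 'ft_force': array([-0.09359203,  0.0224077 ,  0.19886928]), 'torque': array([ 0.03238677,  0.02455342, -0.04343808]), 'grip_force': 0.0, 'width': 0.08708805428196084}
```

View pics/top0.png

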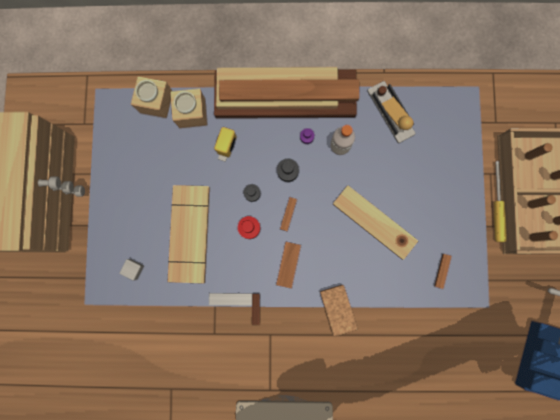

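View pics/side0.png

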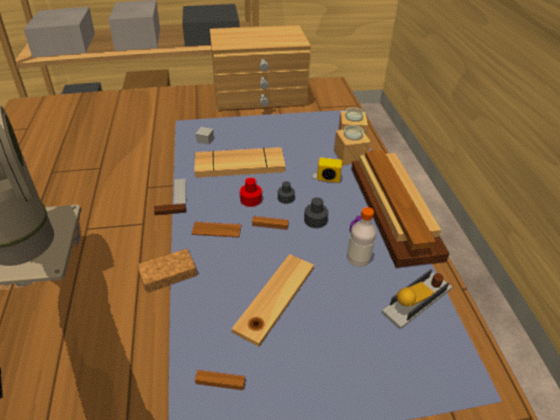

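```bash
cat > h.py <<'E'
from bench import r, optics
import cv2, numpy as np
from scipy.spatial.transform import Rotation as R
def cam(n):
    c=optics.camera(n); h=c["pixels"].shape[0]; f=h/2/np.tan(np.radians(c["vfov"])/2)
    c["K"]=np.array([[f,0,c["cx"]],[0,f,c["cy"]],[0,0,1.]]); return c
def back(c,px,z):
    px=np.asarray(px,float).reshape(-1,1,2)
    d=np.c_[cv2.undistortPoints(px,c["K"],c["D"]).reshape(-1,2),np.ones(len(px))]
    M=cv2.Rodrigues(c["rvec"])[0]; o=-M.T@c["tvec"]; d=d@M
    return o+d*((z-o[2])/d[:,2])[:,None]
def proj(c,P): return cv2.projectPoints(np.asarray(P,float).reshape(-1,1,3),c["rvec"],c["tvec"],c["K"],c["D"])[0].reshape(-1,2)
def move(target,yaw,final=True):
    """shift/turn in row units from the current pose; yaw = world angle of tool x axis, tool down"""
    s=r.read_state(); q=R.from_quat(s["eef_rot"])
    t=q.inv().apply(np.asarray(target)-s["ee_pos"])/0.3
    best=None
    for y in (yaw,yaw+np.pi):
        g=R.from_matrix(np.c_[[np.cos(y),np.sin(y),0],[np.sin(y),-np.cos(y),0],[0,0,-1]])
        v=(q.inv()*g).as_rotvec()
        if best is None or np.linalg.norm(v)<np.linalg.norm(best): best=v
    print("shift",t.round(4),"turn",(np.degrees(best)/120).round(4),"deg",np.degrees(best).round(1))
E
python3 - <<'E'
from h import *
c=cam("top"); I=c["pixels"]; hsv=cv2.cvtColor(I,cv2.COLOR_RGB2HSV)
for n,p,z in [("lower",(188,234),.022),("upper",(375,222),.016),("knot",(402,240),.016),("st1",(288,214),.016),("st2",(443,271),.016),("lath",(288,265),.006),("bigblk",(288,170),.03),("small",(252,193),.02),("red",(249,228),.03),("purple",(307,136),.02),("sq",(131,270),.032),("bott",(345,135),.14),("tape",(226,141),.056)]:
    print(n,I[p[1],p[0]],back(c,[p],z).round(3)[0][:2])
# crops x4
def cr(x0,y0,x1,y1): return cv2.resize(I[y0:y1,x0:x1],None,fx=4,fy=4,interpolation=cv2.INTER_CUBIC)
cv2.imwrite("pics/crop1.png",cr(225,120,425,270)[:,:,::-1])
# segment non-blue mat
m=((hsv[...,0]<30)&(hsv[...,1]>70)).astype(np.uint8)
n,l,st,ce=cv2.connectedComponentsWithStats(m)
for i,(x,y,w,h,a) in enumerate(st):
    if 60<a<6000 and 90<ce[i][0]<485 and 100<ce[i][1]<305:
        cn=max(cv2.findContours((l==i).astype(np.uint8),0,1)[0],key=cv2.contourArea).reshape(-1,2)
        z=.016 if a<4000 else .022
        W=back(c,cn,z)[:,:2].astype(np.float32)
        print(ce[i].round(),a,cv2.minAreaRect(W))
E
```

```text
lower [186 162 115] [0.515 0.237]
upper [185 154 109] [ 0.547 -0.223]
knot [67 47 38] [ 0.503 -0.288]
st1 [147  99  66] [ 0.566 -0.009]
st2 [143  97  65] [ 0.428 -0.386]
lath [143  96  64] [ 0.441 -0.01 ]
bigblk [76 75 74] [ 0.673 -0.009]
small [75 73 72] [0.618 0.08 ]
red [182  56  54] [0.53  0.085]
purple [82 44 92] [ 0.762 -0.056]
sq [174 167 156] [0.426 0.372]
bott [115  65  38] [ 0.73  -0.136]
tape [188 186  84] [0.74  0.142]
[398. 113.] 553 ((0.820986270904541, -0.28575006127357483), (0.09434916079044342, 0.04150112718343735), 35.98982620239258)
[346. 130.] 116 ((0.7775861024856567, -0.15579304099082947), (0.027750439941883087, 0.028473304584622383), 89.99212646484375)
[225. 141.] 419 ((0.7500269412994385, 0.15139812231063843), (0.04410150274634361, 0.07175114005804062), 73.89315795898438)
[188. 234.] 3521 ((0.5173370838165283, 0.23776951432228088), (0.09130392968654633, 0.2389717400074005), 88.41900634765625)
[375. 222.] 2123 ((0.5470815300941467, -0.22230559587478638), (0.21812933683395386, 0.05896609276533127), 51.22065734863281)
[288. 214.] 256 ((0.5669491291046143, -0.009237829595804214), (0.019132453948259354, 0.08292876183986664), 73.5314712524414)
[249. 227.] 360 ((0.5334458351135254, 0.08804503083229065), (0.04947877675294876, 0.0519714280962944), 0.2608873248100281)
[288. 265.] 691 ((0.44202497601509094, -0.009907329455018044), (0.037954382598400116, 0.10754837840795517), 77.70396423339844)
[443. 271.] 307 ((0.42855405807495117, -0.38478705286979675), (0.02162392996251583, 0.0825556218624115), 74.23017883300781)
```

View pics/crop1.png

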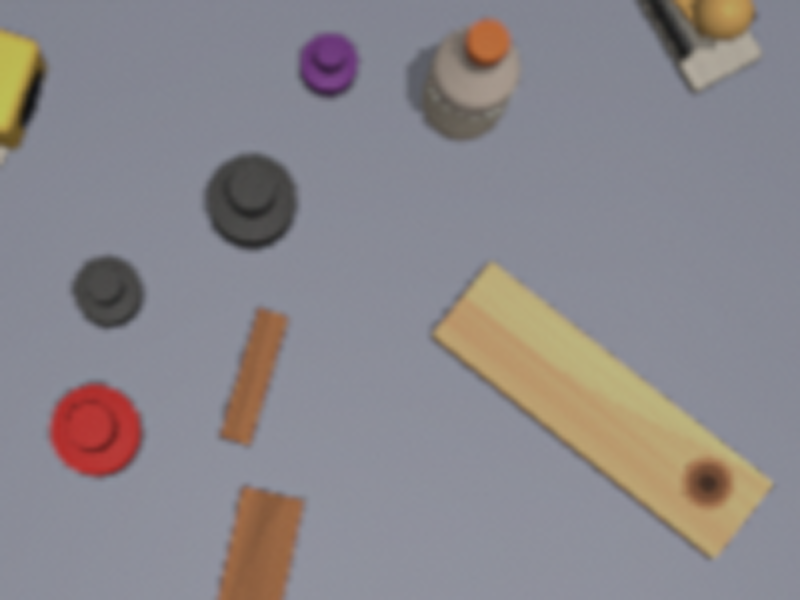

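Round-weight candidates in the top view: large black (288,170), small black (252,193), red (249,228) and purple (307,136). I choose the large black one. For the stickers, (288,214) and (443,271) are 20 mm wide. The piece at (288,265) is 38 mm wide, so that is the lath. The crop confirms both choices.

```bash
python3 -c "
from h import *
move([0.567,-0.009,0.13],np.radians(-16.5))
c=cam('wrist'); M=cv2.Rodrigues(c['rvec'])[0]; o=-M.T@c['tvec']; s=r.read_state(); q=R.from_quat(s['eef_rot']); print('cam in tool',q.inv().apply(o-s['ee_pos']), c['vfov'], q.inv().apply(M[2]), q.inv().apply(M[0]))"
```

```text
shift [ 1.7854 -1.4613  0.2606] turn [-5.000e-04  2.000e-04  2.897e-01] deg [-0.1  0.  34.8]
cam in tool [ 0.06611538 -0.0009167  -0.17561106] 71.77000986245629 [-0.24442857 -0.00115305  0.96966662] [-6.93785684e-04  9.99999245e-01  1.01423458e-03]
```

```bash
A='[-1,0.9,-0.73,0,0,0,0]'; python3 -m pendant '[[-1,0.9,-0.73,0,0,0,0],[-1,0.9,-0.73,0,0,0,0],[-1,0.9,-0.73,0,0,0,0],[-1,0.9,-0.73,0,0,0,0],[-1,0.9,-0.73,0,0,0,0],[-1,0.9,-0.73,0,0,0,0],[-1,0.9,-0.73,0,0,0,0]]' && python3 -m pendant '[[-1,0.885,-0.73,0.26,0,0,0.29],[-1,0.885,-0.73,0.26,0,0,0.29],[-1,0.885,-0.73,0.26,0,0,0.29],[-1,0.885,-0.73,0.26,0,0,0.29],[-1,0.885,-0.73,0.26,0,0,0.29],[-1,0.885,-0.73,0.26,0,0,0.29],[-1,0.885,-0.73,0.26,0,0,0.29],[-1,0.885,-0.73,0.26,0,0,0.29]]'
python3 - <<'E'
from h import *
c=cam("wrist"); cv2.imwrite("pics/w1.png",c["pixels"][:,:,::-1])
move([0.567,-0.009,0.13],np.radians(-16.5)); s=r.read_state(); print(s["ee_pos"],s["joint_positions"])
E
```

```text
time: 1.08
ee_pos: [0.3853, -0.2983, 0.2085]
eef_rot: [0.987, 0.161, 0.0, 0.0]
ft_force: [-0.6, -0.2, -0.0]
width: 0.087
grip_force: 0.0
time: 2.08
ee_pos: [0.567, -0.0108, 0.1298]
eef_rot: [0.99, -0.144, -0.0, 0.0]
ft_force: [-0.7, -1.3, 0.3]
width: 0.0867
grip_force: 0.0
shift [-0.0025 -0.0087  0.0006] turn [ 0.0005  0.0001 -0.0012] deg [ 0.1  0.  -0.1]
[ 0.56695641 -0.0117197   0.13018883] [ 0.41420701  0.31579892 -0.56346985  1.69293117  0.18089512  1.1855105
 -2.05666607]
```

View pics/w1.png

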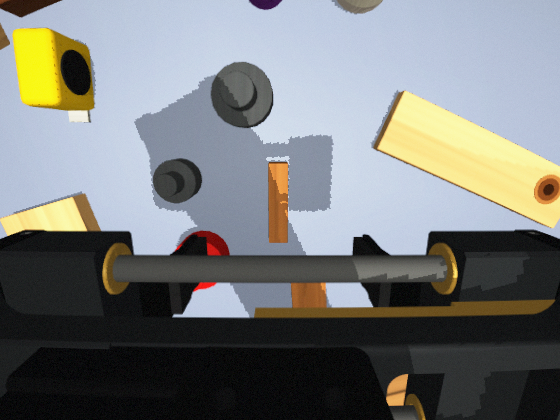

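The wrist view shows sticker_a at (278,200) between the fingers' axis, with the large black weight at (241,93) and the small black one at (175,180). Next I refine the sticker pose.

```bash
cat >> h.py <<'E'
def wood(c,px,z,hi=30,smin=90,save=None):
    hsv=cv2.cvtColor(c["pixels"],cv2.COLOR_RGB2HSV)
    m=((hsv[...,0]<hi)&(hsv[...,1]>smin)&(hsv[...,2]>60)).astype(np.uint8)
    l=cv2.connectedComponents(m)[1]; m=(l==l[px[1],px[0]]).astype(np.uint8)
    cn=max(cv2.findContours(m,0,1)[0],key=cv2.contourArea).reshape(-1,2)
    (x,y),(w,h),a=cv2.minAreaRect((back(c,cn,z)[:,:2]*1000).astype(np.float32))
    if w<h: a+=90; w,h=h,w
    a=(a+90)%180-90
    print("ctr",round(x/1000,4),round(y/1000,4),"LxW",round(w,1),round(h,1),"yaw",round(a,2)); return x/1000,y/1000,a
E
python3 - <<'E'
from h import *
c=cam("wrist")
x,y,a=wood(c,(280,200),.016)
move([x,y,0.018],np.radians(a))
E
```

```text
ctr 0.5678 -0.0083 LxW 84.0 19.1 yaw -16.38
shift [-0.0009 -0.0132  0.3747] turn [ 0.0005 -0.0001 -0.0025] deg [ 0.1 -0.  -0.3]
```

```bash
python3 -m pendant '[[-1,-0.001,-0.013,0.2,0,0,-0.0025],[-1,-0.001,-0.013,0.3,0,0,-0.0025],[-1,-0.001,-0.013,0.375,0,0,-0.0025],[-1,-0.001,-0.013,0.375,0,0,-0.0025],[1,-0.001,-0.013,0.375,0,0,-0.0025],[1,-0.001,-0.013,0.375,0,0,-0.0025],[1,-0.001,-0.013,0.375,0,0,-0.0025],[1,-0.001,-0.013,0.375,0,0,-0.0025]]' 15 && python3 -m pendant '[[1,0,0,0,0,0,0],[1,0,0,0,0,0,0],[1,0,0,-0.2,0,0,0],[1,0,0,-0.5,0,0,0],[1,0,0,-0.5,0,0,0]]' ; python3 - <<'E'
from h import *
c=cam("top"); I=c["pixels"]
x,y,a=wood(c,(188,240),.022); print(a)
# pencil lines: dark rows
sub=cv2.cvtColor(I,cv2.COLOR_RGB2GRAY)
A=np.radians(a); u=np.array([np.cos(A),np.sin(A)]); n=np.array([-u[1],u[0]])
t=np.arange(-.09,.0901,.001); prof=[]
for s in t:
    P=[np.r_[np.array([x,y])+s*u+w*n,.022] for w in np.linspace(-.03,.03,25)]
    p=proj(c,P).astype(np.float32); prof.append(cv2.remap(sub,p[:,:1],p[:,1:],1).mean())
prof=np.array(prof)
for k in (-1,1):
    i=np.where(np.sign(t)==k)[0]; d=prof[i]; w=np.clip(np.median(d)-12-d,0,None); print("line",(t[i]*w).sum()/w.sum(),w.max())
E
```

```text
time: 3.18
ee_pos: [0.5682, -0.006, 0.0182]
eef_rot: [0.99, -0.141, 0.0, 0.0]
ft_force: [-0.6, -0.5, 0.5]
width: 0.0547
grip_force: 0.0
time: 3.8
ee_pos: [0.5694, -0.0056, 0.1717]
eef_rot: [0.99, -0.141, 0.002, -0.0]
ft_force: [0.0, -0.3, -0.2]
width: 0.0056
grip_force: 0.0
ctr 0.5172 0.2502 LxW 235.6 61.4 yaw -1.6
-1.6043624877929688
line -0.06981105039465692 39.66000000000001
line 0.07042540322580661 39.11999999999999
```

The fingers close slowly, so the lift came before they gripped. I reopen them and look again.

```bash
python3 -m pendant '[[-1,0,0,0.15,0,0,0],[-1,0,0,0.15,0,0,0],[-1,0,0,0.15,0,0,0],[-1,0,0,0.15,0,0,0],[-1,0,0,0.15,0,0,0],[-1,0,0,0.15,0,0,0],[-1,0,0,0.15,0,0,0]]'
python3 - <<'E'
from h import *
c=cam("wrist")
x,y,a=wood(c,(280,200),.016)
move([x,y,0.017],np.radians(a)); print(r.read_state()["width"])
E
```

```text
time: 4.72
ee_pos: [0.568, -0.006, 0.123]
eef_rot: [0.99, -0.141, 0.0, 0.0]
ft_force: [-0.2, 0.1, -0.1]
width: 0.0655
grip_force: 0.0
ctr 0.5677 -0.0085 LxW 84.1 19.6 yaw -16.59
shift [0.0015 0.0085 0.3531] turn [ 0.     -0.0001  0.003 ] deg [ 0.  -0.   0.4]
0.06948478320826608
```

```bash
python3 -m pendant '[[-1,0.0015,0.0085,0.2,0,0,0.003],[-1,0.0015,0.0085,0.3,0,0,0.003],[-1,0.0015,0.0085,0.353,0,0,0.003],[-1,0.0015,0.0085,0.353,0,0,0.003],[1,0.0015,0.0085,0.353,0,0,0.003],[1,0.0015,0.0085,0.353,0,0,0.003],[1,0.0015,0.0085,0.353,0,0,0.003],[1,0.0015,0.0085,0.353,0,0,0.003]]' 15 && python3 -m pendant '[[1,0,0,0,0,0,0],[1,0,0,0,0,0,0],[1,0,0,0,0,0,0],[1,0,0,0,0,0,0],[1,0,0,0,0,0,0],[1,0,0,0,0,0,0]]' && python3 -m pendant '[[1,0,0,-0.2,0,0,0],[1,0,0,-0.35,0,0,0],[1,0,0,-0.35,0,0,0]]'; python3 - <<'E'
from h import *
c=cam("top"); cv2.imwrite("pics/t2.png",c["pixels"][:,:,::-1])
x,y,a=0.5172,0.2378,np.radians(-1.6); u=np.array([np.cos(a),np.sin(a)])
for k in (1,-1):
    p=np.array([x,y])+k*.07*u; print(p); move([*p,.11],a+np.pi/2)
E
```

```text
time: 5.78
ee_pos: [0.5679, -0.0086, 0.0173]
eef_rot: [0.99, -0.144, 0.0, 0.0]
ft_force: [-0.9, -0.2, -0.2]
width: 0.0548
grip_force: 0.0
time: 6.52
ee_pos: [0.5677, -0.0085, 0.017]
eef_rot: [0.99, -0.144, 0.0, 0.0]
ft_force: [-0.0, -0.7, -0.4]
width: 0.0016
grip_force: 0.0
time: 6.9
ee_pos: [0.57, -0.0083, 0.1258]
eef_rot: [0.99, -0.144, 0.003, -0.0]
ft_force: [-0.6, 0.5, 0.5]
width: 0.0008
grip_force: 0.0
[0.58717271 0.23584549]
shift [-0.1737 -0.7983  0.0444] turn [-0.0011 -0.0012  0.625 ] deg [-0.1 -0.1 75. ]
[0.44722729 0.23975451]
shift [-0.6245 -0.6775  0.0429] turn [-0.0011 -0.0012  0.625 ] deg [-0.1 -0.1 75. ]
```

```bash
python3 - <<'E'
from h import *
c=cam("wrist"); s=r.read_state(); q=R.from_quat(s["eef_rot"])
I=c["pixels"][:,:,::-1].copy()
for off,col in (((0,0,0),(0,0,255)),((0,0,.014),(255,0,0))):
    p=proj(c,[s["ee_pos"]+q.apply(off)])[0]; cv2.circle(I,tuple(int(v) for v in p),4,col,1); print(p)
for P in ([.5677,-.0085,.016],): cv2.circle(I,tuple(int(v) for v in proj(c,[P])[0]),4,(0,255,0),1)
cv2.imwrite("pics/w2.png",I)
t=cam("top"); wood(t,(288,214),.016)
E
```

```text
[281.1914483  243.00203586]
[281.10120162 235.93644744]
ctr 0.4984 -0.0001 LxW 991.8 847.0 yaw 89.92
```

View pics/w2.png

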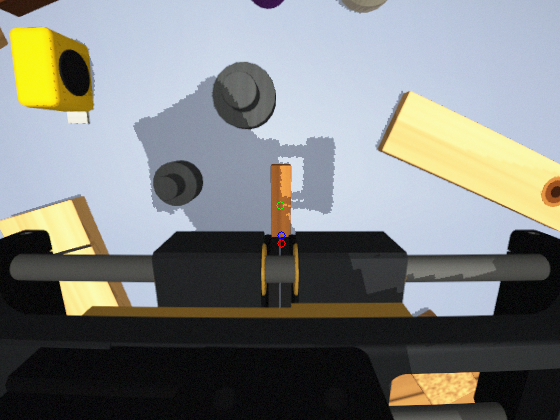

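```bash
python3 - <<'E'
from h import *
print(r.finger_overhang,[a for a in dir(r) if a[0]!='_'])
c=cam("side"); s=r.read_state(); q=R.from_quat(s["eef_rot"]); print(s["ee_pos"],s["width"])
I=c["pixels"][:,:,::-1].copy()
p=proj(c,[s["ee_pos"]+q.apply((0,0,.014))])[0]; g=proj(c,[[.5677,-.0085,.016]])[0]; print(p,g)
x0,y0=170,60; C=cv2.resize(I[y0:y0+200,x0:x0+260],None,fx=3,fy=3,interpolation=cv2.INTER_CUBIC)
for v,col in ((p,(0,0,255)),(g,(0,255,0))): cv2.circle(C,(int((v[0]-x0)*3),int((v[1]-y0)*3)),4,col,1)
cv2.imwrite("pics/s2.png",C)
E
```

```text
0.014 ['PlanningError', 'close_job', 'finger_overhang', 'read_state']
[ 0.56686235 -0.00864666  0.12063463] 0.0003435646973495148
[269.69338704 189.38879739] [269.80958432 219.76412956]
```

View pics/s2.png

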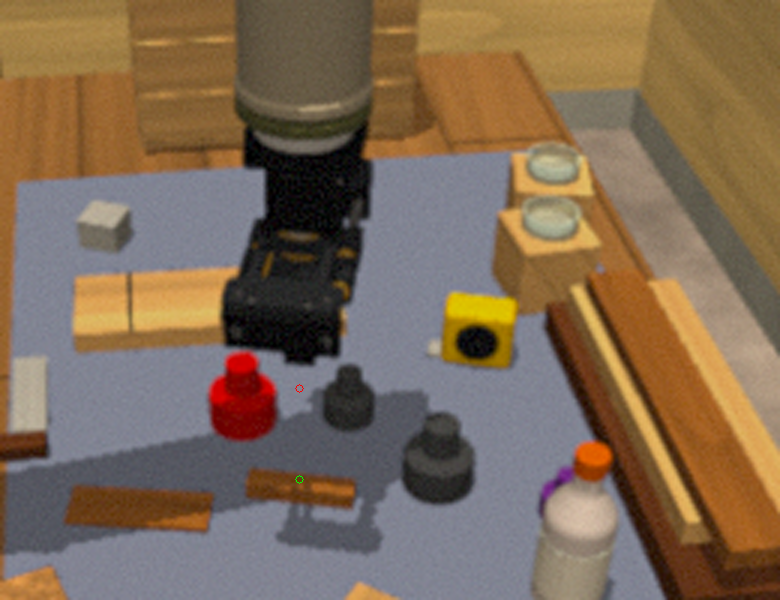

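The fingertips appear about 27 mm higher than their stated projection: (300,361) in the crop against (300,388). I lower part-way with the fingers open and look from the side.

```bash
python3 -m pendant '[[-1,0,0,0.15,0,0,0],[-1,0,0,0.3,0,0,0],[-1,0,0,0.34,0,0,0],[-1,0,0,0.34,0,0,0],[-1,0,0,0.34,0,0,0],[-1,0,0,0.34,0,0,0],[-1,0,0,0.34,0,0,0],[-1,0,0,0.34,0,0,0]]'; python3 - <<'E'
from h import *
c=cam("side"); s=r.read_state(); q=R.from_quat(s["eef_rot"]); print(s["ee_pos"],s["width"])
I=c["pixels"][:,:,::-1].copy()
x0,y0=215,130; C=cv2.resize(I[y0:y0+110,x0:x0+140],None,fx=5,fy=5,interpolation=cv2.INTER_CUBIC)
C=np.clip(255*(C/255.)**.5,0,255).astype(np.uint8)
for off,col in (((0,0,.014),(0,0,255)),((0,.045,.014),(0,0,255)),((0,-.045,.014),(0,0,255)),((0,0,0),(0,255,0)),((0,0,-.056),(255,0,0))):
    v=proj(c,[s["ee_pos"]+q.apply(off)])[0]
    cv2.circle(C,(int((v[0]-x0)*5),int((v[1]-y0)*5)),4,col,1)
cv2.imwrite("pics/s3.png",C)
E
```

```text
time: 8.1
ee_pos: [0.5679, -0.0086, 0.0203]
eef_rot: [0.99, -0.144, 0.0, 0.0]
ft_force: [0.8, -0.1, 0.5]
width: 0.0722
grip_force: 0.0
[ 0.56782846 -0.00860691  0.02019763] 0.07633461779085379
```

View pics/s3.png

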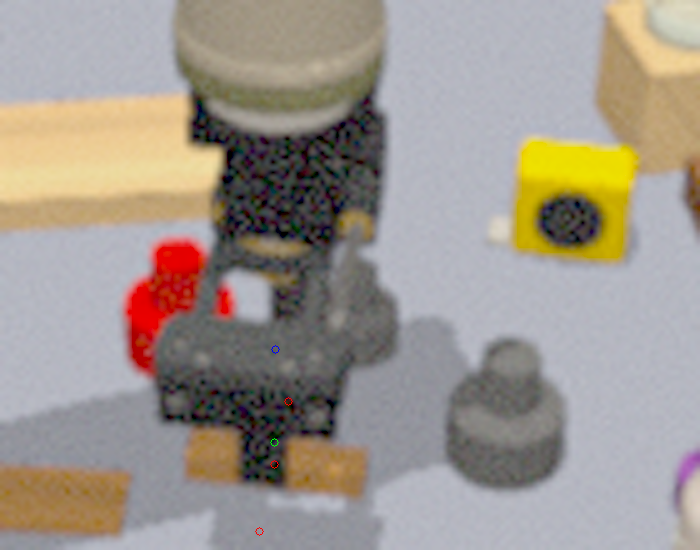

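The picture shows the near fingertip at (265,487), against (260,531) expected. The whole gripper sits about 28 mm higher than reported, with the sticker lying below the tips. I probe downward, watching the force.

```bash
python3 -m pendant '[[-1,0,0,0.04,0,0,0],[-1,0,0,0.067,0,0,0],[-1,0,0,0.067,0,0,0]]' | grep -E "pos|force"; python3 -m pendant '[[-1,0,0,0.01,0,0,0],[-1,0,0,0.02,0,0,0],[-1,0,0,0.02,0,0,0]]' | grep -E "pos|force";  python3 -m pendant '[[-1,0,0,0.01,0,0,0],[-1,0,0,0.01,0,0,0]]' | grep -E "pos|force"; python3 - <<'E'
from h import *
c=cam("side"); s=r.read_state(); q=R.from_quat(s["eef_rot"]); print(s["ee_pos"],s["width"])
I=c["pixels"]
x0,y0=215,150; C=cv2.resize(I[y0:y0+110,x0:x0+140,::-1],None,fx=5,fy=5,interpolation=cv2.INTER_CUBIC)
C=np.clip(255*(C/255.)**.5,0,255).astype(np.uint8)
cv2.imwrite("pics/s4.png",C)
E
```

```text
ee_pos: [0.5668, -0.0085, -0.0014]
ft_force: [0.2, -0.0, 0.5]
grip_force: 0.0
ee_pos: [0.5676, -0.0085, -0.0063]
ft_force: [0.5, 0.4, 0.0]
grip_force: 0.0
ee_pos: [0.5676, -0.0085, -0.0093]
ft_force: [0.3, 0.5, 0.7]
grip_force: 0.0
[ 0.56762618 -0.00849421 -0.00924057] 0.08704268288750701
```

View pics/s4.png

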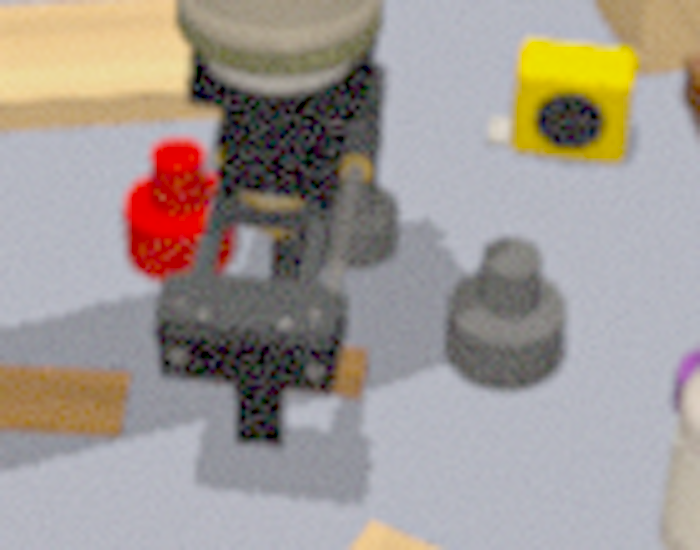

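```bash
python3 - <<'E'
from h import *
c=cam("side"); s=r.read_state(); q=R.from_quat(s["eef_rot"])
for h in (0,.005,.01,.015,.02):
    P=s["ee_pos"]+q.apply((0,.058,0)); P[2]=h; v=proj(c,[P])[0]; print(h,((v-[215,150])*5).round())
E
python3 -m pendant '[[1,0,0,0,0,0,0],[1,0,0,0,0,0,0],[1,0,0,0,0,0,0],[1,0,0,0,0,0,0],[1,0,0,0,0,0,0],[1,0,0,0,0,0,0],[1,0,0,0,0,0,0],[1,0,0,0,0,0,0]]' 15; python3 -m pendant '[[1,0,0,0,0,0,0],[1,0,0,0,0,0,0]]'
```

```text
0 [255. 462.]
0.005 [255. 454.]
0.01 [255. 446.]
0.015 [255. 438.]
0.02 [255. 430.]
time: 10.25
ee_pos: [0.5677, -0.0085, -0.0092]
eef_rot: [0.99, -0.144, 0.0, 0.0]
ft_force: [-0.3, 0.7, 0.2]
width: 0.02
grip_force: 15.0
time: 10.5
ee_pos: [0.5677, -0.0085, -0.0092]
eef_rot: [0.99, -0.144, 0.0, 0.0]
ft_force: [-0.4, -0.9, -0.1]
width: 0.0198
grip_force: 15.0
```

```bash
python3 - <<'E'
s=open('h.py').read()
i=s.index("def move"); j=s.index("def wood")
s=s[:i]+'''def move(target,yaw):
    """shift/turn in row units from the current pose; yaw (rad) = world angle of tool x axis, tool down"""
    s=r.read_state(); q=R.from_quat(s["eef_rot"]); e=s["ee_pos"]
    t=q.inv().apply(np.asarray(target)-e)/0.3
    X=q.apply([1,0,0]); y0=np.arctan2(X[1],X[0]); daz=np.arctan2(target[1],target[0])-np.arctan2(e[1],e[0])
    print("at",e.round(4),"yaw",np.degrees(y0).round(2),"shift",t.round(4),"tilt",np.degrees(q.apply([0,0,1])[:2]).round(2))
    for k in (-2,-1,0,1,2):
        d=yaw-y0+k*np.pi; j7=s["joint_positions"][6]+d-daz
        if abs(j7)<2.45: print("  rz",round(-np.degrees(d)/120,4),"j7",round(j7,2))
'''+s[j:]
open('h.py','w').write(s)
E
python3 -m pendant '[[1,0,0,-0.1,0,0,0],[1,0,0,-0.25,0,0,0],[1,0,0,-0.3,0,0,0],[1,0,0,-0.3,0,0,0]]'; python3 - <<'E'
from h import *
x,y,a=0.5173,0.2378,np.radians(-1.6); u=np.array([np.cos(a),np.sin(a)])
for k in (1,-1):
    p=np.array([x,y])+k*.07*u; print(p.round(4)); move([*p,.08],a+np.pi/2)
E
```

```text
time: 11.0
ee_pos: [0.5682, -0.0086, 0.0815]
eef_rot: [0.99, -0.144, 0.001, 0.0]
ft_force: [-0.4, -0.0, -0.1]
width: 0.0197
grip_force: 15.0
[0.5873 0.2358]
at [ 0.5682 -0.0086  0.0815] yaw -16.61 shift [-0.1721 -0.7991  0.0047] tilt [ 0.1  -0.03]
  rz -0.875 j7 -0.65
[0.4473 0.2398]
at [ 0.5682 -0.0086  0.0815] yaw -16.61 shift [-0.6228 -0.6783  0.0039] tilt [ 0.1  -0.03]
  rz -0.875 j7 -0.76
  rz -2.375 j7 2.38
```

```bash
python3 -m pendant '[[1,-0.172,-0.8,0,0,0,-0.875],[1,-0.172,-0.8,0,0,0,-0.875],[1,-0.172,-0.8,0,0,0,-0.875],[1,-0.172,-0.8,0,0,0,-0.875],[1,-0.172,-0.8,0,0,0,-0.875],[1,-0.172,-0.8,0,0,0,-0.875],[1,-0.172,-0.8,0,0,0,-0.875],[1,-0.172,-0.8,0,0,0,-0.875]]' >/dev/null; python3 - <<'E'
from h import *
move([.5873,.2358,.08],np.radians(88.4))
E
```

```text
at [0.5858 0.2359 0.0787] yaw 69.72 shift [ 0.0012  0.0047 -0.0044] tilt [-0.15 -0.04]
  rz -0.1556 j7 -0.81
  rz -1.6556 j7 2.34
```

```bash
python3 -m pendant '[[1,0,0.002,0,0,0,-0.156],[1,0,0.002,0,0,0,-0.156],[1,0,0.002,0,0,0,-0.156],[1,0,0.002,0,0,0,-0.156]]' >/dev/null; python3 - <<'E'
from h import *
c=cam("wrist"); I=c["pixels"][:,:,::-1].copy()
x,y,a=0.5173,0.2378,np.radians(-1.6); u=np.array([np.cos(a),np.sin(a)]); n=np.array([-u[1],u[0]])
C=[np.r_[np.array([x,y])+i*u+j*n,.022] for i,j in ((-.12,-.045),(.12,-.045),(.12,.045),(-.12,.045))]
cv2.polylines(I,[proj(c,C).astype(int)],True,(0,255,0),1)
for k in (-.07,.07):
    cv2.polylines(I,[proj(c,[np.r_[np.array([x,y])+k*u+j*n,.022] for j in (-.045,.045)]).astype(int)],False,(255,0,0),1)
cv2.imwrite("pics/w3.png",I)
move([.5873,.2358,.013],np.radians(88.4))
E
```

```text
at [0.5871 0.236  0.0802] yaw 87.93 shift [-0.0004  0.0009  0.224 ] tilt [-0.04 -0.01]
  rz -0.0039 j7 -0.83
  rz -1.5039 j7 2.31
```

View pics/w3.png

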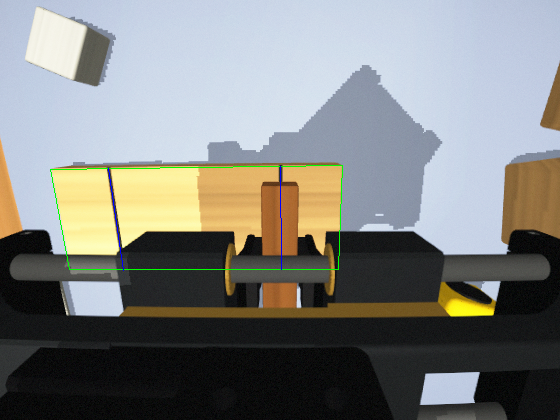

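The overlay (green and blue) fits the lower board and its lines at columns 115 and 281, and the held sticker sits at column 279 on the far line. I lower it.

```bash
python3 -m pendant '[[1,0,0.001,0.1,0,0,-0.004],[1,0,0.001,0.18,0,0,-0.004],[1,0,0.001,0.215,0,0,-0.004],[1,0,0.001,0.22,0,0,-0.004],[1,0,0.001,0.22,0,0,-0.004]]' | grep -E "pos|ft"; python3 -m pendant '[[1,0,0,0.003,0,0,0],[1,0,0,0.005,0,0,0],[1,0,0,0.005,0,0,0]]' | grep -E "pos|ft"; python3 -m pendant '[[-1,0,0,0,0,0,0],[-1,0,0,0,0,0,0],[-1,0,0,0,0,0,0],[-1,0,0,0,0,0,0],[-1,0,0,-0.2,0,0,0],[-1,0,0,-0.25,0,0,0],[-1,0,0,-0.25,0,0,0]]'; python3 - <<'E'
from h import *
c=cam("wrist"); wood(c,(280,200),.038,hi=14)
move([.4286,-.3848,.09],np.radians(-15.8)); cv2.imwrite("pics/w4.png",c["pixels"][:,:,::-1])
E
```

```text
ee_pos: [0.588, 0.2364, 0.0155]
ft_force: [0.1, 0.6, -0.3]
ee_pos: [0.5877, 0.236, 0.0135]
ft_force: [-0.4, 0.5, -0.8]
time: 14.42
ee_pos: [0.5883, 0.2362, 0.0893]
eef_rot: [0.716, 0.698, 0.001, 0.001]
ft_force: [0.0, -0.5, -0.3]
width: 0.0814
grip_force: 0.0
ctr 0.5883 0.2098 LxW 600.9 389.2 yaw -1.64
at [0.5876 0.2357 0.0879] yaw 88.54 shift [-2.0813 -0.4771 -0.0061] tilt [ 0.01 -0.03]
  rz 0.8695 j7 -1.53
  rz -0.6305 j7 1.61
```

```bash
python3 -m pendant '[[-1,-0.95,-0.22,0,0,0,0],[-1,-0.95,-0.22,0,0,0,0],[-1,-0.95,-0.22,0,0,0,0],[-1,-0.95,-0.22,0,0,0,0],[-1,-0.95,-0.22,0,0,0,0]]' >/dev/null; python3 -m pendant '[[-1,-1,-0.24,0,0,0,-0.63],[-1,-1,-0.24,0,0,0,-0.63],[-1,-1,-0.24,0,0,0,-0.63],[-1,-1,-0.24,0,0,0,-0.63],[-1,-1,-0.24,0,0,0,-0.63],[-1,-1,-0.24,0,0,0,-0.63],[-1,-1,-0.24,0,0,0,-0.63],[-1,-1,-0.24,0,0,0,-0.63]]'>/dev/null; python3 - <<'E'
from h import *
c=cam("top"); I=c["pixels"]; cv2.imwrite("pics/t3.png",cv2.resize(I[170:300,130:340,::-1],None,fx=3,fy=3)); 
hsv=cv2.cvtColor(I,cv2.COLOR_RGB2HSV); print(hsv[204,188],hsv[230,188]) 
# sticker 1 on board
p=proj(c,[[.5873,.2358,.038]])[0].astype(int); print(p,hsv[p[1],p[0]])
wood(c,tuple(p),.038,smin=115)
move([.4286,-.3848,.09],np.radians(-15.8))
E
```

```text
[ 12 141 150] [ 20  98 192]
[187 204] [ 12 140 151]
ctr 0.5875 0.2338 LxW 81.8 19.7 yaw -89.86
at [ 0.4339 -0.345   0.0866] yaw 164.41 shift [-0.0186 -0.1326 -0.0117] tilt [-0.08  0.13]
  rz 1.5017 j7 -1.6
  rz 0.0017 j7 1.54
```

View pics/t3.png

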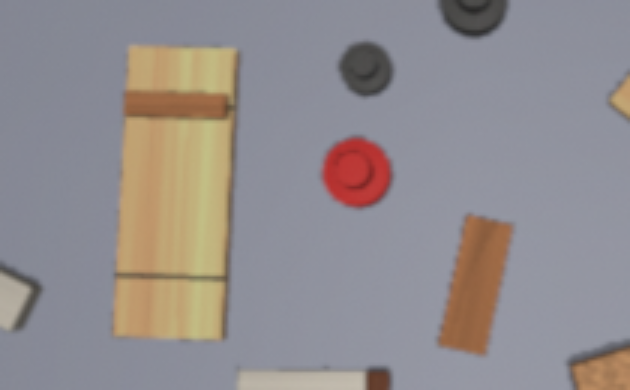

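The sticker lies on the far line (crop 177,104). Next is the second sticker.

```bash
python3 -m pendant '[[-1,-0.019,-0.133,0,0,0,0],[-1,-0.019,-0.133,0,0,0,0],[-1,-0.019,-0.133,0,0,0,0],[-1,-0.019,-0.133,0,0,0,0]]' >/dev/null; python3 - <<'E'
from h import *
c=cam("wrist"); p=proj(c,[[.4286,-.3848,.016]])[0]; print(p)
x,y,a=wood(c,(int(p[0]),int(p[1])),.016)
move([x,y,-.0095],np.radians(a))
t=cam("top"); x,y,a=wood(t,(443,271),.016)
E
```

```text
[277.62508494 214.83238509]
ctr 0.4257 -0.3849 LxW 81.8 19.6 yaw -15.83
at [ 0.4296 -0.3844  0.0882] yaw 164.21 shift [ 0.0122 -0.0053  0.3257] tilt [-0.01  0.01]
  rz 1.5003 j7 -1.6
  rz 0.0003 j7 1.54
ctr 0.5081 -0.0809 LxW 1185.7 814.3 yaw 87.3
```

```bash
python3 -m pendant '[[-1,0.008,-0.005,0.15,0,0,0],[-1,0.008,-0.005,0.27,0,0,0],[-1,0.008,-0.005,0.325,0,0,0],[-1,0.008,-0.005,0.325,0,0,0],[1,0.008,-0.005,0.325,0,0,0],[1,0.008,-0.005,0.325,0,0,0],[1,0.008,-0.005,0.325,0,0,0],[1,0.008,-0.005,0.325,0,0,0]]' 15 | grep -E "pos|ft"; python3 -m pendant '[[1,0,0,0,0,0,0],[1,0,0,0,0,0,0],[1,0,0,0,0,0,0],[1,0,0,0,0,0,0],[1,0,0,0,0,0,0],[1,0,0,0,0,0,0]]';  python3 -m pendant '[[1,0,0,-0.1,0,0,0],[1,0,0,-0.25,0,0,0],[1,0,0,-0.3,0,0,0],[1,0,0,-0.3,0,0,0]]'|tail -2; python3 - <<'E'
from h import *
move([.4473,.2398,.08],np.radians(88.4))
E
```

```text
ee_pos: [0.4269, -0.3862, -0.0088]
ft_force: [-0.1, 0.5, -0.4]
time: 18.5
ee_pos: [0.4267, -0.386, -0.0092]
eef_rot: [0.138, 0.99, -0.0, 0.0]
ft_force: [-0.2, 0.6, -0.3]
width: 0.0199
grip_force: 15.0
width: 0.0197
grip_force: 15.0
at [ 0.427  -0.3865  0.0814] yaw 164.13 shift [5.0570e-01 2.0265e+00 1.8000e-03] tilt [ 0.04 -0.08]
  rz 0.6311 j7 -1.01
  rz -0.8689 j7 2.13
```

```bash
python3 -m pendant '[[1,0.17,1,0,0,0,0],[1,0.17,1,0,0,0,0],[1,0.17,1,0,0,0,0],[1,0.17,1,0,0,0,0],[1,0.17,1,0,0,0,0],[1,0.17,1,0,0,0,0]]' >/dev/null; python3 - <<'E'
from h import *
move([.4473,.2398,.08],np.radians(88.4))
E
```

```text
at [ 0.459  -0.0794  0.0801] yaw 164.54 shift [3.2130e-01 1.0151e+00 8.0000e-04] tilt [-0.05  0.03]
  rz 0.6345 j7 -0.95
  rz -0.8655 j7 2.19
```

```bash
python3 -m pendant '[[1,0.32,1,0,0,0,0.633],[1,0.32,1,0,0,0,0.633],[1,0.32,1,0,0,0,0.633],[1,0.32,1,0,0,0,0.633],[1,0.32,1,0,0,0,0.633],[1,0.32,1,0,0,0,0.633],[1,0.32,1,0,0,0,0.633],[1,0.32,1,0,0,0,0.633]]' >/dev/null;  python3 -m pendant '[[1,0,0,0,0,0,0],[1,0,0,0,0,0,0]]'; python3 - <<'E'
from h import *
move([.4473,.2393,.0145],np.radians(88.4))
c=cam("wrist"); cv2.imwrite("pics/w5.png",c["pixels"][:,:,::-1])
E
```

```text
time: 21.0
ee_pos: [0.4493, 0.2305, 0.0802]
eef_rot: [0.718, 0.696, -0.0, -0.0]
ft_force: [0.3, 0.8, 0.1]
width: 0.0201
grip_force: 15.0
at [0.4493 0.2305 0.0802] yaw 88.29 shift [ 0.0291 -0.0072  0.2191] tilt [-0.04 -0.03]
  rz -0.0009 j7 -0.87
  rz -1.5009 j7 2.27
```

```bash
python3 -m pendant '[[1,0.029,-0.007,0.05,0,0,0],[1,0.029,-0.007,0.15,0,0,0],[1,0.029,-0.007,0.21,0,0,0],[1,0.029,-0.007,0.22,0,0,0],[1,0.029,-0.007,0.22,0,0,0]]' | grep -E "pos|ft"; python3 -m pendant '[[1,0,0,0.003,0,0,0],[1,0,0,0.005,0,0,0],[1,0,0,0.005,0,0,0]]' | grep -E "pos|ft"; python3 -m pendant '[[-1,0,0,0,0,0,0],[-1,0,0,0,0,0,0],[-1,0,0,0,0,0,0],[-1,0,0,0,0,0,0],[-1,0,0,-0.2,0,0,0],[-1,0,0,-0.25,0,0,0],[-1,0,0,-0.25,0,0,0]]' | grep -E "pos|ft"; python3 - <<'E'
from h import *
move([.547,-.2223,.09],np.radians(51.2))
E
```

```text
ee_pos: [0.4477, 0.2402, 0.0153]
ft_force: [-0.7, 0.2, -0.5]
ee_pos: [0.4476, 0.2401, 0.0136]
ft_force: [0.1, 0.0, 0.4]
ee_pos: [0.4481, 0.2401, 0.089]
ft_force: [1.2, 0.4, -0.2]
at [0.4481 0.2401 0.089 ] yaw 88.16 shift [-1.5299  0.379  -0.0028] tilt [0.12 0.  ]
  rz 0.308 j7 -0.64
```

```bash
python3 -m pendant '[[-1,-0.75,0.19,-0.1,0,0,0],[-1,-0.75,0.19,-0.1,0,0,0],[-1,-0.75,0.19,-0.1,0,0,0],[-1,-0.75,0.19,-0.1,0,0,0],[-1,-0.75,0.19,-0.1,0,0,0]]' >/dev/null; python3 -m pendant '[[-1,-0.78,0.19,-0.1,0,0,0.308],[-1,-0.78,0.19,-0.1,0,0,0.308],[-1,-0.78,0.19,-0.1,0,0,0.308],[-1,-0.78,0.19,-0.1,0,0,0.308],[-1,-0.78,0.19,-0.1,0,0,0.308],[-1,-0.78,0.19,-0.1,0,0,0.308],[-1,-0.78,0.19,-0.1,0,0,0.308]]' | grep pos; python3 - <<'E'
from h import *
c=cam("top"); I=c["pixels"]
for P in ([.5873,.2358,.038],[.4473,.2398,.038]):
    p=proj(c,[P])[0].astype(int); wood(c,tuple(p),.038,smin=115)
w=cam("wrist"); 
p=proj(w,[[.547,-.2223,.016]])[0]; print(p)
move([.547,-.2223,.09],np.radians(51.2))
cv2.imwrite("pics/w6.png",w["pixels"][:,:,::-1])
E
```

```text
ee_pos: [0.5468, -0.2201, 0.1478]
ctr 0.5875 0.2338 LxW 81.8 19.7 yaw -89.86
ctr 0.4477 0.2362 LxW 82.9 21.6 yaw -89.59
[281.75289566 201.94238132]
at [ 0.5469 -0.2209  0.1482] yaw 51.36 shift [-0.0034  0.0034  0.194 ] tilt [-0.02  0.  ]
  rz 0.0013 j7 -0.56
```

View pics/w6.png

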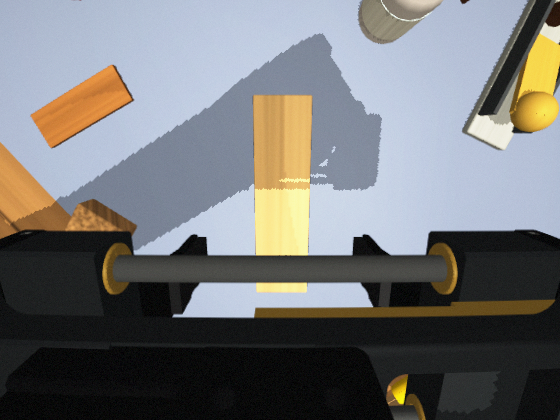

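The view shows the upper board at columns 253–312 and rows 95–292, centred on the gripper axis.

```bash
python3 - <<'E'
from h import *
c=cam("wrist"); hsv=cv2.cvtColor(c["pixels"],cv2.COLOR_RGB2HSV)
m=((hsv[...,0]<30)&(hsv[...,1]>60)&(hsv[...,2]>60)); 
L=[];Rr=[]
for v in range(105,228,4):
    k=np.where(m[v,220:340])[0]+220; L.append((k.min()-.5,v)); Rr.append((k.max()+.5,v))
T=[(u,np.where(m[60:140,u])[0].min()+59.5) for u in range(258,308,4)]
L,Rr,T=[back(c,P,.016)[:,:2] for P in (L,Rr,T)]
f=lambda P:cv2.fitLine(P.astype(np.float32),cv2.DIST_HUBER,0,1e-4,1e-4).ravel()
l,rr,t=f(L),f(Rr),f(T)
for q in (l,rr): print("edge yaw",np.degrees(np.arctan2(q[1],q[0])))
d=l[:2]+rr[:2]*np.sign(l[:2]@rr[:2]); d/=np.linalg.norm(d); d*=np.sign(d[0]); n=np.array([-d[1],d[0]])
a=np.degrees(np.arctan2(d[1],d[0])); off=((l[2:]@n)+(rr[2:]@n))/2; print("W",abs((l[2:]-rr[2:])@n))
end=np.median(T@d); ctr=d*(end-.11)+n*off; print(ctr,a)
move([*ctr,-.0095],np.radians(a))
E
```

```text
edge yaw 51.239624
edge yaw 51.146996
W 0.059489723
[ 0.54679863 -0.22250903] 51.19331
at [ 0.5469 -0.2212  0.1483] yaw 51.33 shift [-0.0034  0.0025  0.5259] tilt [-0.01 -0.01]
  rz 0.0011 j7 -0.56
```

```bash
python3 -m pendant '[[-1,-0.003,0.0025,0.2,0,0,0.001],[-1,-0.003,0.0025,0.38,0,0,0.001],[-1,-0.003,0.0025,0.48,0,0,0.001],[-1,-0.003,0.0025,0.525,0,0,0.001],[-1,-0.003,0.0025,0.532,0,0,0.001],[-1,-0.003,0.0025,0.532,0,0,0.001]]' 30 | grep -E "pos|ft"; python3 -m pendant '[[1,0,0,0,0,0,0],[1,0,0,0,0,0,0],[1,0,0,0,0,0,0],[1,0,0,0,0,0,0],[1,0,0,0,0,0,0],[1,0,0,0,0,0,0]]' 30;  python3 -m pendant '[[1,0,0,-0.05,0,0,0],[1,0,0,-0.2,0,0,0],[1,0,0,-0.4,0,0,0],[1,0,0,-0.4,0,0,0],[1,0,0,-0.4,0,0,0]]'; python3 - <<'E'
from h import *
move([.5173,.2378,.11],np.radians(-1.6))
E
```

```text
ee_pos: [0.5478, -0.2237, -0.0099]
ft_force: [0.4, 0.4, 0.9]
time: 26.08
ee_pos: [0.547, -0.2236, -0.011]
eef_rot: [0.902, 0.431, 0.0, 0.0]
ft_force: [-1.2, 0.5, 3.6]
width: 0.06
grip_force: 30.0
time: 26.7
ee_pos: [0.5465, -0.2235, 0.1088]
eef_rot: [0.902, 0.431, -0.0, 0.0]
ft_force: [-0.9, -1.1, -1.4]
width: 0.06
grip_force: 30.0
at [ 0.5465 -0.2235  0.1088] yaw 51.11 shift [ 1.1357 -1.0414 -0.0045] tilt [-0.01 -0.02]
  rz 0.4392 j7 -2.32
  rz -1.0608 j7 0.82
```

```bash
python3 -m pendant '[[1,0.57,-0.52,-0.02,0,0,-0.6],[1,0.57,-0.52,-0.02,0,0,-0.6],[1,0.57,-0.52,-0.02,0,0,-0.6],[1,0.57,-0.52,-0.02,0,0,-0.6],[1,0.57,-0.52,-0.02,0,0,-0.6],[1,0.57,-0.52,-0.02,0,0,-0.6],[1,0.57,-0.52,-0.02,0,0,-0.6],[1,0.57,-0.52,-0.02,0,0,-0.6]]' | grep -E "width|pos"; python3 - <<'E'
from h import *
move([.5173,.2378,.11],np.radians(-1.6))
E
```

```text
ee_pos: [0.5319, 0.0075, 0.1135]
width: 0.0596
at [0.5319 0.0075 0.1135] yaw 123.07 shift [0.6698 0.3781 0.0124] tilt [-0.13  0.04]
  rz 1.0389 j7 -2.39
  rz -0.4611 j7 0.75
```

```bash
python3 -m pendant '[[1,0.67,0.378,0,0,0,-0.461],[1,0.67,0.378,0,0,0,-0.461],[1,0.67,0.378,0,0,0,-0.461],[1,0.67,0.378,0,0,0,-0.461],[1,0.67,0.378,0,0,0,-0.461],[1,0.67,0.378,0,0,0,-0.461],[1,0.67,0.378,0,0,0,-0.461],[1,0.67,0.378,0,0,0,-0.461]]' | grep -E "width|pos"; python3 -m pendant '[[1,0,0,0,0,0,0],[1,0,0,0,0,0,0]]' >/dev/null; python3 - <<'E'
from h import *
move([.5173,.2378,.027],np.radians(-1.6))
c=cam("top"); I=c["pixels"]
cv2.imwrite("pics/t5.png",cv2.resize(I[170:300,130:340,::-1],None,fx=3,fy=3))
w=cam("wrist"); I=w["pixels"][:,:,::-1].copy()
x,y,a=0.5173,0.2378,np.radians(-1.6); u=np.array([np.cos(a),np.sin(a)]); n=np.array([-u[1],u[0]])
C=[np.r_[np.array([x,y])+i*u+j*n,.022] for i,j in ((-.12,-.045),(.12,-.045),(.12,.045),(-.12,.045))]
cv2.polylines(I,[proj(w,C).astype(int)],True,(0,255,0),1)
s=r.read_state();e=s["ee_pos"]
C=[np.r_[e[:2]+i*u+j*n,e[2]+.027] for i,j in ((-.11,-.03),(.11,-.03),(.11,.03),(-.11,.03))]
cv2.polylines(I,[proj(w,C).astype(int)],True,(0,0,255),1)
cv2.imwrite("pics/w7.png",I)
E
```

```text
ee_pos: [0.5182, 0.237, 0.1146]
width: 0.06
at [0.5181 0.2376 0.1148] yaw 178.36 shift [0.0028 0.0005 0.2928] tilt [ 0.02 -0.01]
  rz -0.0003 j7 0.62
```

View pics/w7.png

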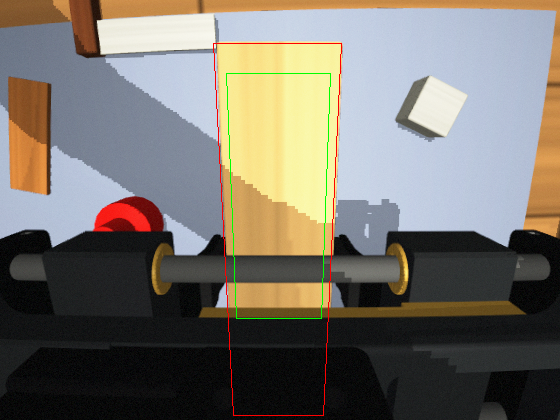

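The held board's outline matches its predicted red outline within about 3 px and covers the green lower board evenly. I lower it.

```bash
python3 -m pendant '[[1,0.003,0.0005,0.1,0,0,0],[1,0.003,0.0005,0.2,0,0,0],[1,0.003,0.0005,0.26,0,0,0],[1,0.003,0.0005,0.28,0,0,0],[1,0.003,0.0005,0.284,0,0,0],[1,0.003,0.0005,0.284,0,0,0]]' | grep -E "pos|ft"; python3 -m pendant '[[1,0,0,0.004,0,0,0],[1,0,0,0.006,0,0,0],[1,0,0,0.006,0,0,0]]' | grep -E "pos|ft"; python3 - <<'E'
from h import *
move([.5173,.2378,.027],np.radians(-1.6))
E
```

```text
ee_pos: [0.5176, 0.2384, 0.0304]
ft_force: [-0.5, -0.3, -0.8]
ee_pos: [0.5171, 0.238, 0.0278]
ft_force: [0.1, -0.2, -1.7]
at [0.5171 0.238  0.0278] yaw 178.43 shift [-0.0006 -0.0006  0.0027] tilt [ 0.01 -0.01]
  rz 0.0002 j7 0.56
```

```bash
python3 -m pendant '[[1,0,0,0.003,0,0,0],[1,0,0,0.003,0,0,0],[-1,0,0,0.003,0,0,0],[-1,0,0,0.003,0,0,0],[-1,0,0,0.003,0,0,0],[-1,0,0,0,0,0,0],[-1,0,0,-0.2,0,0,0],[-1,0,0,-0.5,0,0,0]]' | grep -E "pos|ft|time"; python3 -m pendant '[[-1,0,0,0,0,0,0],[-1,0,0,0,0,0,0]]' >/dev/null;python3 - <<'E'
from h import *
w=cam("wrist"); I=w["pixels"][:,:,::-1].copy()
x,y,a=0.5173,0.2378,np.radians(-1.6); u=np.array([np.cos(a),np.sin(a)]); n=np.array([-u[1],u[0]])
for L,W,z,col in ((.12,.045,.022,(0,255,0)),(.11,.03,.054,(0,0,255))):
    C=[np.r_[np.array([x,y])+i*u+j*n,z] for i,j in ((-L,-W),(L,-W),(L,W),(-L,W))]
    cv2.polylines(I,[proj(w,C).astype(int)],True,col,1)
cv2.imwrite("pics/w8.png",I)
move([.673,-.011,.12],np.radians(90))
E
```

```text
time: 31.18
ee_pos: [0.5166, 0.2379, 0.1514]
ft_force: [1.8, 1.0, -0.9]
at [0.5167 0.2375 0.1492] yaw 178.42 shift [-0.5437 -0.8134  0.0976] tilt [-0.06 -0.06]
  rz 0.7368 j7 -0.45
```

View pics/w8.png

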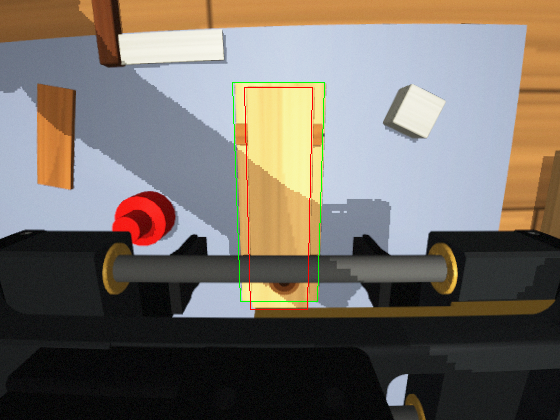

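The upper board sits on both stickers, matches its outline, and the knot at (285,280) is at the far (+x) end. Next is the round weight.

```bash
python3 -m pendant '[[-1,-0.54,-0.81,0,0,0,0.737],[-1,-0.54,-0.81,0,0,0,0.737],[-1,-0.54,-0.81,0,0,0,0.737],[-1,-0.54,-0.81,0,0,0,0.737],[-1,-0.54,-0.81,0,0,0,0.737],[-1,-0.54,-0.81,0,0,0,0.737],[-1,-0.54,-0.81,0,0,0,0.737],[-1,-0.54,-0.81,0,0,0,0.737]]' | grep -E "pos|time"; python3 -m pendant '[[-1,0,0,0,0,0,0],[-1,0,0,0,0,0,0]]' >/dev/null;python3 - <<'E'
from h import *
for n,seed in (("wrist",None),("top",(288,170))):
    c=cam(n); p=proj(c,[[.673,-.011,.03]])[0].astype(int)
    hsv=cv2.cvtColor(c["pixels"],cv2.COLOR_RGB2HSV); print(n,p,hsv[p[1],p[0]])
    win=c["pixels"][p[1]-60:p[1]+60,p[0]-60:p[0]+60]; g=cv2.cvtColor(win,cv2.COLOR_RGB2HSV)
    m=((g[...,1]<45)&(g[...,2]<105)).astype(np.uint8)
    k,l,st,ce=cv2.connectedComponentsWithStats(m)
    for i in range(1,k):
        if st[i][4]>40: print(st[i]+[p[0]-60,p[1]-60,0,0,0],ce[i]+p-60)
    np.save(f"pics/{n}_rw.npy",win)
move([.673,-.011,.024],np.radians(90))
E
```

```text
time: 32.48
ee_pos: [0.6715, -0.0094, 0.1482]
wrist [281 205] [65 19 80]
[ 258  172   53   52 2125] [283.42635294 197.98823529]
[ 221  256  120    9 1080] [280.5 260. ]
top [288 170] [ 18  58 132]
[228 118  70 112 822] [264.82116788 161.77372263]
[243 184  18  18 250] [251.728 192.544]
at [ 0.6722 -0.0093  0.1497] yaw 92.65 shift [-0.0057  0.0028  0.4191] tilt [-0.04  0.  ]
  rz 0.0221 j7 -0.33
```

```bash
cat > fit.py <<'E'
from h import *
from scipy.optimize import minimize
def ring(rad,z):
    t=np.linspace(0,2*np.pi,40); return np.c_[rad*np.cos(t),rad*np.sin(t),0*t+z]
RW=[np.r_[ring(.028,0),ring(.028,.032)],np.r_[ring(.014,.034),ring(.014,.062)]]
def sq(a):
    c,s=np.cos(a),np.sin(a); p=np.array([[i,j] for i in(-.02,.02) for j in (-.02,.02)])@np.array([[c,s],[-s,c]])
    return [np.r_[np.c_[p,[0]*4],np.c_[p,[.032]*4]]]
def fit(c,mask,x0,parts,S=4):
    M=cv2.resize(mask.astype(np.uint8),None,fx=S,fy=S,interpolation=0)
    def cost(v):
        im=np.zeros(M.shape,np.uint8); z=v[3] if len(v)>3 else 0
        for P in parts(v):
            q=proj(c,P+[v[0],v[1],0]); q=(q+.5)*S-.5
            cv2.fillConvexPoly(im,cv2.convexHull((q*16).astype(np.int32)),1,shift=4)
        return (im!=M).sum()/M.sum()
    sim=np.array([x0]+[np.array(x0)+d for d in np.diag([.008,.008,.15][:len(x0)])])
    o=minimize(cost,x0,method="Nelder-Mead",options=dict(initial_simplex=sim,xatol=1e-4,fatol=1e-5)); return o.x,o.fun
def pick(c,p,test):
    m=test(cv2.cvtColor(c["pixels"],cv2.COLOR_RGB2HSV)).astype(np.uint8)
    l=cv2.connectedComponents(m)[1]; return l==l[p[1],p[0]]
E
python3 - <<'E'
from fit import *
dark=lambda g:(g[...,1]<45)&(g[...,2]<105)
c=cam("wrist"); m=pick(c,(283,198),dark); print(fit(c,m,[.673,-.011],lambda v:RW))
c0=cam("top"); c0["pixels"]=cv2.imread("pics/top0.png")[:,:,::-1].copy()
g=cv2.cvtColor(c0["pixels"],cv2.COLOR_RGB2HSV); print(g[172,288])
m=pick(c0,(288,175),lambda g:g[...,2]<110); print(m.sum(),fit(c0,m,[.673,-.011],lambda v:RW))
E
```

```text
(array([ 0.67570693, -0.00630316]), np.float64(0.1324834358731661))
[30  5 50]
439 (array([ 0.67567141, -0.00690338]), np.float64(0.05652050113895216))
```

```bash
python3 -m pendant '[[-1,0.0085,0.012,0.15,0,0,0],[-1,0.0085,0.012,0.3,0,0,0],[-1,0.0085,0.012,0.38,0,0,0],[-1,0.0085,0.012,0.41,0,0,0],[-1,0.0085,0.012,0.418,0,0,0],[-1,0.0085,0.012,0.418,0,0,0],[1,0.0085,0.012,0.418,0,0,0],[1,0.0085,0.012,0.418,0,0,0]]' 45 | grep -E "pos|ft"; python3 -m pendant '[[1,0,0,0,0,0,0],[1,0,0,0,0,0,0],[1,0,0,0,0,0,0],[1,0,0,0,0,0,0],[1,0,0,0,0,0,0],[1,0,0,0,0,0,0],[1,0,0,0,0,0,0],[1,0,0,0,0,0,0]]' 45;  python3 -m pendant '[[1,0,0,-0.02,0,0,0],[1,0,0,-0.1,0,0,0],[1,0,0,-0.25,0,0,0],[1,0,0,-0.38,0,0,0],[1,0,0,-0.38,0,0,0]]'; python3 - <<'E'
from h import *
move([.5873,.2358,.14],np.radians(88.4))
E
```

```text
ee_pos: [0.6762, -0.0066, 0.0256]
ft_force: [-1.2, 1.5, -0.3]
time: 34.92
ee_pos: [0.6761, -0.0066, 0.0249]
eef_rot: [0.692, 0.722, 0.0, 0.0]
ft_force: [1.3, 0.2, -1.2]
width: 0.0273
grip_force: 45.0
time: 35.55
ee_pos: [0.6777, -0.0059, 0.1438]
eef_rot: [0.692, 0.722, 0.002, 0.002]
ft_force: [-0.2, 0.2, -7.3]
width: 0.027
grip_force: 44.9
at [ 0.6777 -0.0059  0.1438] yaw 92.49 shift [ 0.818  -0.2661  0.0106] tilt [0.37 0.01]
  rz 0.0341 j7 -0.76
  rz -1.4659 j7 2.38
```

```bash
python3 -m pendant '[[1,0.2,-0.06,0,0,0,0],[1,0.4,-0.13,0,0,0,0.01],[1,0.6,-0.2,0,0,0,0.02],[1,0.75,-0.24,0,0,0,0.03],[1,0.818,-0.266,0,0,0,0.034],[1,0.818,-0.266,0,0,0,0.034],[1,0.818,-0.266,0,0,0,0.034],[1,0.818,-0.266,0,0,0,0.034]]' | grep -E "pos|ft|width";python3 -m pendant '[[1,0,0,0,0,0,0],[1,0,0,0,0,0,0]]' >/dev/null; python3 - <<'E'
from fit import *
move([.5873,.2358,.081],np.radians(88.4))
E
```

```text
ee_pos: [0.586, 0.2335, 0.1384]
ft_force: [0.7, -0.4, -7.0]
width: 0.0272
at [0.5856 0.2347 0.1388] yaw 88.37 shift [0.0039 0.0054 0.1926] tilt [-0.   -0.01]
  rz -0.0002 j7 -0.77
  rz -1.5002 j7 2.37
```

```bash
python3 -m pendant '[[1,0.004,0.005,0.08,0,0,0],[1,0.004,0.005,0.14,0,0,0],[1,0.004,0.005,0.175,0,0,0],[1,0.004,0.005,0.19,0,0,0],[1,0.004,0.005,0.19,0,0,0]]' | grep -E "pos|ft"; python3 -m pendant '[[1,0,0,0.003,0,0,0],[1,0,0,0.003,0,0,0]]' | grep -E "pos|ft"; python3 -m pendant '[[1,0,0,0.003,0,0,0],[1,0,0,0.003,0,0,0]]' | grep -E "pos|ft"
```

```text
ee_pos: [0.5871, 0.2363, 0.082]
ft_force: [0.3, -0.1, -5.7]
ee_pos: [0.5873, 0.2364, 0.0814]
ft_force: [-0.6, 0.1, -6.3]
ee_pos: [0.587, 0.2362, 0.08]
ft_force: [-0.0, 0.0, -7.5]
```

```bash
for i in 1; do python3 -m pendant '[[1,0,0,0.003,0,0,0],[1,0,0,0.003,0,0,0]]' | grep -E "pos|ft"; done;  python3 -m pendant '[[1,0,0,0.0015,0,0,0],[1,0,0,0.0015,0,0,0],[1,0,0,0.0015,0,0,0]]' | grep -E "pos|ft"
```

```text
ee_pos: [0.587, 0.2362, 0.079]
ft_force: [-1.1, -0.4, -7.4]
ee_pos: [0.5871, 0.2363, 0.0788]
ft_force: [-0.4, -0.2, -3.3]
```

Contact is made, so I release, rise and go to the square weight.

```bash
python3 -m pendant '[[1,0,0,0.002,0,0,0],[1,0,0,0.002,0,0,0],[-1,0,0,0.002,0,0,0],[-1,0,0,0.002,0,0,0],[-1,0,0,0.002,0,0,0],[-1,0,0,0.002,0,0,0],[-1,0,0,-0.1,0,0,0],[-1,0,0,-0.25,0,0,0]]' | grep -E "pos|ft|width"; python3 -m pendant '[[-1,0,0,0,0,0,0],[-1,0,0,0,0,0,0]]' >/dev/null; python3 - <<'E'
from fit import *
c0=cam("top"); c0["pixels"]=cv2.imread("pics/top0.png")[:,:,::-1].copy()
g=cv2.cvtColor(c0["pixels"],cv2.COLOR_RGB2HSV); print(g[268,130],g[276,128],g[290,130])
m=pick(c0,(131,268),lambda g:(g[...,0]<100)&(g[...,1]<80)); print(m.sum())
for a in (-.5,0,.5): v,e=fit(c0,m,[.43,.375,a],lambda v:sq(v[2])); print(v,np.degrees(v[2]),e)
move([*v[:2],.15],v[2])
move([*v[:2],.15],v[2]+np.pi/2)
E
```

```text
ee_pos: [0.5863, 0.2358, 0.1534]
ft_force: [-0.4, 0.7, -0.4]
width: 0.0793
[ 20  27 172] [ 19  28 172] [114  27 144]
326
[ 0.42779403  0.37767352 -0.41314421] -23.671419548824744 0.12595858895705522
[ 0.42752395  0.37701963 -0.40174011] -23.01801285687313 0.12269938650306748
[0.42799542 0.37773511 1.15874762] 66.39134816840075 0.12289110429447853
at [0.5866 0.2359 0.1526] yaw 88.4 shift [ 0.4579 -0.5418  0.009 ] tilt [-0.06 -0.04]
  rz 0.1834 j7 -1.49
  rz -1.3166 j7 1.65
at [0.5866 0.2359 0.1526] yaw 88.4 shift [ 0.4579 -0.5418  0.009 ] tilt [-0.06 -0.04]
  rz -0.5666 j7 0.08
```

```bash
python3 -m pendant '[[-1,0.458,-0.542,0,0,0,0.183],[-1,0.458,-0.542,0,0,0,0.183],[-1,0.458,-0.542,0,0,0,0.183],[-1,0.458,-0.542,0,0,0,0.183],[-1,0.458,-0.542,0,0,0,0.183],[-1,0.458,-0.542,0,0,0,0.183]]' | grep -E "pos|ft|width"; python3 -m pendant '[[-1,0,0,0,0,0,0],[-1,0,0,0,0,0,0]]' >/dev/null; python3 - <<'E'
from fit import *
c=cam("wrist"); p=proj(c,[[.428,.3775,.03]])[0].astype(int); g=cv2.cvtColor(c["pixels"],cv2.COLOR_RGB2HSV); print(p,g[p[1],p[0]],g[p[1],p[0]+60])
m=pick(c,p,lambda g:(g[...,0]<100)&(g[...,1]<80)&(g[...,2]>70)); print(m.sum(),cv2.boundingRect(m.astype(np.uint8)))
for a in (1.0,1.25): v,e=fit(c,m,[.428,.377,a],lambda v:sq(v[2])); print(v,np.degrees(v[2]),e)
move([*v[:2],-.004],v[2])
E
```

```text
ee_pos: [0.4291, 0.3769, 0.1528]
ft_force: [1.2, -0.7, -0.1]
width: 0.0869
[279 202] [ 24  27 196] [109  44 161]
1518 (261, 180, 38, 42)
[0.42823078 0.37779849 1.1426583 ] 65.46949815533996 0.051177536231884056
[0.42805455 0.37809479 1.14153295] 65.40502006695824 0.05200098814229249
at [0.4289 0.3776 0.1535] yaw 66.38 shift [ 5.00e-04 -3.10e-03  5.25e-01] tilt [-0.01 -0.01]
  rz 0.0081 j7 -1.47
  rz -1.4919 j7 1.67
```

```bash
python3 -m pendant '[[-1,0.0005,-0.003,0.2,0,0,0.008],[-1,0.0005,-0.003,0.38,0,0,0.008],[-1,0.0005,-0.003,0.48,0,0,0.008],[-1,0.0005,-0.003,0.52,0,0,0.008],[-1,0.0005,-0.003,0.525,0,0,0.008],[-1,0.0005,-0.003,0.525,0,0,0.008],[1,0.0005,-0.003,0.525,0,0,0.008],[1,0.0005,-0.003,0.525,0,0,0.008]]' 35 | grep -E "pos|ft"; python3 -m pendant '[[1,0,0,0,0,0,0],[1,0,0,0,0,0,0],[1,0,0,0,0,0,0],[1,0,0,0,0,0,0],[1,0,0,0,0,0,0],[1,0,0,0,0,0,0],[1,0,0,0,0,0,0]]' 35;  python3 -m pendant '[[1,0,0,-0.02,0,0,0],[1,0,0,-0.1,0,0,0],[1,0,0,-0.25,0,0,0],[1,0,0,-0.4,0,0,0],[1,0,0,-0.4,0,0,0]]'; python3 - <<'E'
from h import *
move([.4473,.2398,.116],np.radians(88.4))
E
```

```text
ee_pos: [0.428, 0.3788, -0.0031]
ft_force: [-0.5, 0.6, -0.1]
time: 42.78
ee_pos: [0.4278, 0.3785, -0.0038]
eef_rot: [0.841, 0.541, 0.0, 0.0]
ft_force: [1.9, -0.4, 0.5]
width: 0.0396
grip_force: 35.0
time: 43.4
ee_pos: [0.4282, 0.3804, 0.1195]
eef_rot: [0.841, 0.541, 0.002, -0.0]
ft_force: [-0.4, 0.3, -4.8]
width: 0.0395
grip_force: 35.0
at [0.4282 0.3804 0.1195] yaw 65.52 shift [-0.4002  0.2522  0.0104] tilt [0.22 0.18]
  rz -0.1906 j7 -0.86
  rz -1.6906 j7 2.28
```

```bash
python3 -m pendant '[[1,-0.1,0.06,0,0,0,-0.05],[1,-0.25,0.16,0,0,0,-0.1],[1,-0.36,0.22,0,0,0,-0.16],[1,-0.4,0.252,0,0,0,-0.19],[1,-0.4,0.252,0,0,0,-0.19],[1,-0.4,0.252,0,0,0,-0.19],[1,-0.4,0.252,0,0,0,-0.19]]' | grep -E "pos|ft|width"; python3 -m pendant '[[1,0,0,0,0,0,0],[1,0,0,0,0,0,0]]' >/dev/null; python3 - <<'E'
from h import *
move([.4473,.2398,.053],np.radians(88.4))
E
```

```text
ee_pos: [0.4459, 0.2393, 0.116]
ft_force: [-0.3, 0.5, -4.4]
width: 0.0398
at [0.4464 0.2385 0.1162] yaw 88.31 shift [0.0044 0.0029 0.2105] tilt [-0.  0.]
  rz -0.0007 j7 -0.82
  rz -1.5007 j7 2.32
```

```bash
python3 -m pendant '[[1,0.004,0.003,0.08,0,0,0],[1,0.004,0.003,0.15,0,0,0],[1,0.004,0.003,0.19,0,0,0],[1,0.004,0.003,0.21,0,0,0],[1,0.004,0.003,0.213,0,0,0],[1,0.004,0.003,0.213,0,0,0]]' | grep -E "pos|ft"; python3 -m pendant '[[1,0,0,0.003,0,0,0],[1,0,0,0.003,0,0,0]]' | grep -E "pos|ft"; python3 -m pendant '[[1,0,0,0.003,0,0,0],[1,0,0,0.003,0,0,0]]' | grep -E "pos|ft"; python3 -m pendant '[[1,0,0,0.002,0,0,0],[1,0,0,0.002,0,0,0]]' | grep -E "pos|ft"
```

```text
ee_pos: [0.4478, 0.2395, 0.0528]
ft_force: [-1.1, -0.2, -3.6]
ee_pos: [0.4476, 0.2392, 0.0516]
ft_force: [-0.1, 0.1, -4.6]
ee_pos: [0.4474, 0.2392, 0.0504]
ft_force: [-0.2, 0.3, -3.7]
ee_pos: [0.4475, 0.2393, 0.0501]
ft_force: [-1.5, -1.5, 1.7]
```

Contact again. I release, retreat and check.

```bash
python3 -m pendant '[[-1,0,0,0,0,0,0],[-1,0,0,0,0,0,0],[-1,0,0,0,0,0,0],[-1,0,0,0,0,0,0],[-1,0,0,0,0,0,0],[-1,0,0,-0.1,0,0,0],[-1,0,0,-0.35,0,0,0],[-1,0,0,-0.5,0,0,0]]' | grep -E "pos|ft|width"; python3 -m pendant '[[-1,-0.9,0,-0.1,0,0,0],[-1,-0.9,0,-0.1,0,0,0],[-1,-0.9,0,-0.1,0,0,0],[-1,-0.9,0,-0.1,0,0,0],[-1,-0.9,0,-0.1,0,0,0],[-1,-0.9,0,-0.1,0,0,0],[-1,-0.9,0,-0.1,0,0,0]]' | grep -E "pos|time"; python3 - <<'E'
from fit import *
x,y,a=0.5173,0.2378,np.radians(-1.6); u=np.array([np.cos(a),np.sin(a)]); n=np.array([-u[1],u[0]])
out=[]
for nm,(x0,y0,w,h) in (("top",(145,165,85,140)),("side",(180,115,125,80))):
    c=cam(nm); I=c["pixels"][:,:,::-1]; S=4
    C=cv2.resize(I[y0:y0+h,x0:x0+w],None,fx=S,fy=S,interpolation=cv2.INTER_CUBIC)
    def dr(P,col): cv2.polylines(C,[(((proj(c,P)-[x0,y0])+.5)*S).astype(int)],True,col,1)
    for L,W,z,col in ((.12,.045,.022,(0,255,0)),(.11,.03,.054,(0,0,255))):
        dr([np.r_[np.array([x,y])+i*u+j*n,z] for i,j in ((-L,-W),(L,-W),(L,W),(-L,W))],col)
    f=np.array([x,y])+.07*u; s=np.array([x,y])-.07*u
    dr(ring(.014,.116)+[*f,0],(255,255,0)); dr(ring(.028,.086)+[*f,0],(255,255,0))
    q=sq(a)[0][4:][[0,1,3,2]]+[*s,.054]; dr(q,(255,0,255))
    out.append(C)
H=max(o.shape[0] for o in out)
v=cv2.hconcat([cv2.copyMakeBorder(o,0,H-o.shape[0],0,0,0) for o in out]); v=v if v.shape[1]<=800 else cv2.resize(v,None,fx=800/v.shape[1],fy=800/v.shape[1]); print(v.shape); cv2.imwrite("pics/final.png",v)
E
```

```text
ee_pos: [0.4471, 0.2394, 0.2017]
ft_force: [1.2, -1.4, 0.7]
width: 0.087
time: 47.9
ee_pos: [0.4395, -0.0293, 0.2298]
(533, 800, 3)
```

View pics/final.png

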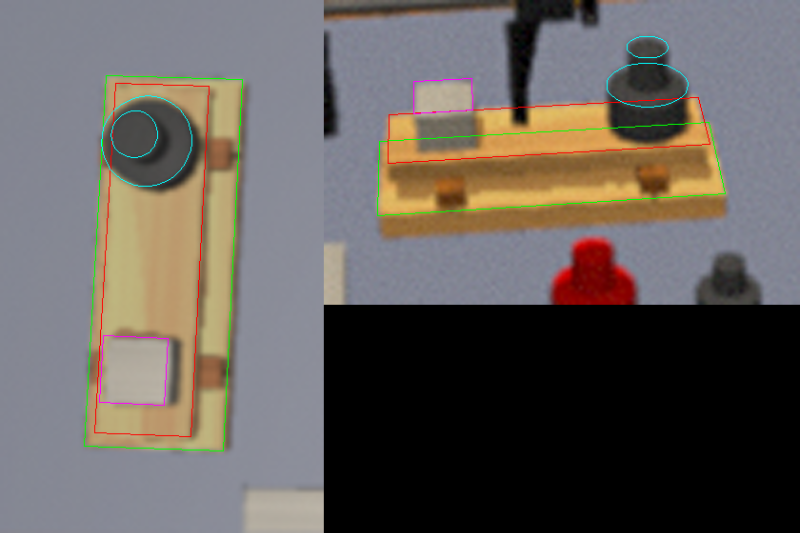

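The final picture shows the board, stickers and both weights on their predicted outlines: round weight at (150,140), square at (137,370), lower board unmoved.

```bash
python3 -c "
from bench import r
print(r.close_job())"
```

```text
the job is handed in; nothing more can be done
None
```

The stack is built as asked and handed in at about 48 s: both stickers lie on the pencil lines, the upper board is knot-up on top, the round weight stands at the knot end and the square weight at the other, and the last picture shows everything within about 2 mm of target.

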